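Tidy the film-fitting kit into its places

TASK

Clear the film-fitting kit on the bench into its fixed places: stand the two round film magnets upright in the two-bay tray, one in each bay, lay the squeegee flat on its blade in the single-bay tray with its ridge up and lengthwise, and drop the paper tape roll over the short steel post so that it lies flat on the post's base. Set the black core plug on its notched stand, upright, with both lugs fully down in the two notches (either way round). Let go of everything and leave it at rest.

Things in the scene. Friction and masses are not known exactly. Their poses are not given: they have to be found in the camera images.
- magnet_a_center (a point): One of two identical upright round film magnets, dark steel with a grey felt foot: a plain cylinder 36 mm in diameter and 44 mm tall, about 160 g. The point is its centre, 22 mm above its underside; z along its axis. It is not magnetic to anything here.
- magnet_b_center (a point): One of two identical upright round film magnets, dark steel with a grey felt foot: a plain cylinder 36 mm in diameter and 44 mm tall, about 160 g. The point is its centre, 22 mm above its underside; z along its axis. It is not magnetic to anything here.
- squeegee_center (a point): Film squeegee: a flat white blade plate 84 x 54 x 6 mm (x, y, z) with a grey grip ridge 74 mm long (along x), 20 mm wide and 30 mm tall along its middle, ridge up, 36 mm tall overall, about 70 g; a black rubber strip marks its +x edge. The point is its centre, 18 mm above its underside; x along the ridge, z up.
- roll_mid (a point): Small roll of paper tape lying flat: a ring 52 mm outside, 36 mm hole, 36 mm tall, about 80 g. The point is its centre (in the hole), 18 mm above its underside; z along its axis.
- plug_center (a point): Black film-core plug, 50 mm tall, about 120 g: a disc 64 mm across, 8 to 20 mm above its underside, on two lugs, with a grey grip bar on top 56 mm long (x), 16 mm wide, from 20 to 50 mm up. The lugs, under the bar's ends at x = +24 and -24 mm, are 16 (x) by 14 mm (y), 8 mm deep. The point is its centre, 25 mm above the lugs' undersides; x along the bar, z up. Half-turn symmetric.
- magnet_tray: Fixed low aluminium tray with one cross wall that makes two equal bays: 160 x 86 mm outside (x, y), 16 mm tall, walls and floor 4 mm thick. Origin at the centre of its underside; the bays' centres lie at x = +39 and -39 mm, each bay 74 (x) x 78 mm (y) inside.
- squeegee_tray: Fixed low aluminium tray with a single bay: 116 x 86 mm outside (x, y), 108 x 78 mm inside, 16 mm tall, walls and floor 4 mm thick. Origin at the centre of its underside, x along its length.
- roll_post: Fixed steel tape-roll post: a round base 80 mm across and 8 mm thick with an upright post 16 mm in diameter in the middle, its top 40 mm above the bench. Origin at the centre of the underside, z up.
- plug_stand: Fixed plug stand: a round dark steel base 80 mm across, 14 mm thick, with aluminium pads on it up to 24 mm. Between the pads are two notches, 20 mm wide (y), from 13 mm off the axis out to the rim along +x and -x, floor 14 mm above the bench; a 26 mm long middle pad parts them. The seated plug has about 3 mm of play. Origin at the centre of the underside, x along the line of the notches, z up.

How it is judged:
By the outcome, as a careful person would: the job done as asked, in the order asked, and still so for the second after the job is handed in, with the robot touching nothing.
It also fails if it takes over 115 s, if anything falls off the work surface, if the arm or the gripper's body presses on something with over 40 N, if the wrist force passes 120 N, or if a joint passes its speed limit or range.

ROBOT

A 7-joint arm with a two-finger parallel gripper is mounted at the origin on the work surface. World frame = base frame: x ahead of the robot, y to its left, z up, the work surface at z = 0. Lengths are in m, angles in rad, forces in N, time in s.
With the tool pointing down it reaches from about 0.4 to 0.85 m from the base axis. Payload 4.5 kg.
Tool frame: the origin (TCP) lies midway between the tips of the shut fingers; the grasp point (between the pads) lies 19 mm behind it; z points along the fingers, y is the line along which they close (so a half turn about z gives the same grasp; the last joint's range is limited). The gripper opens to 88 mm and grips with 3 to 60 N. Pads are 18 mm wide; open, the fingers measure 123 mm over their backs; the gripper's body (75 mm by 187 mm) begins 45 mm behind the grasp point.
Start: joints at [1.289, 0.689, -0.195, 1.565, 0.157, 0.902, -0.215], TCP at [0.194, -0.594, 0.239] pointing down, gripper open.
Joint ranges: [-3.01, 3.01], [-0.46, 2.08], [-1.47, 1.51], [0.13, 2.56], [-1, 4.14], [0.04, 2.09], [-2.66, 2.66]. Speed limits (rad/s): [2.57, 2.57, 3.14, 3.14, 3.14, 3.14, 3.14].

INTERFACE

Orientations are given as a unit quaternion [x, y, z, w].
In Python, from plant import r gives the robot as it stands. The module is installed in compiled form; this text tells all that it offers.
- The arm moves only by the tool step_arm, never from a script. Its argument "series" is a list of rows, each a list of 7 numbers: the shift along the world's x, y, z in mm, then the turn, a rotation vector about the world's x, y, z in rad, then the closure, from 0 (fully open) to 1 (shut). A call has 1 to 20 rows; each row shifts and turns the commanded pose from where the row before left it; what a row does not reach is not made up. A row lasts 1/10 s, in which the tool goes at most 50 mm and 8.59 degrees, less where a joint would pass 70% of its speed; a pose out of reach is approached as far as the arm can. A call is refused whole if a number of a shift passes 50 or a number of a turn 0.15, either way. A call with a gripper value outside its range is refused whole. The fingers move at their own pace and stop on an object; "force" is the grip in N (left out, the last holds). Time passes only in rows, so rows that do not move let the fingers close. It gives the time, the measured TCP pose, the force, the opening and the grip force at its end, in the units of the state.
- r.get_state(): the state, without advancing time (a new reading comes with each control period).
- r.snapshot(name): name is "scene" or "top" or "wrist"; returns (picture, depth): 400x640x3 uint8, blue, green, red; 400x640 float32, m along the optical axis (not along the pixel's ray), 0 where there is no reading.
- r.get_calibration(name): a dict with "intrinsics" (3x3 intrinsics, pixels), "pose" (4x4, takes a point from camera to world coordinates). Camera axes: x right, y up, looking along -z (the intrinsics and any distortion apply to the point x, -y, -z); pixel columns grow to the right and rows downward; lengths in m; the calibration is good to about 2 mm. A picture is of the moment at which its call begins: read the wrist's pose just before it. get_calibration takes no time and is no camera call; for the wrist camera it gives the pose at the moment of the call.
- r.finish_job(): hands the job in; it is judged then, once.
The state is a dict: "clock": time; "q": joint angles; "qd": joint speeds; "joint_torque": joint torques, N m; "tool_pos": TCP position; "eef_rot": TCP orientation; "contact_force": force on the tool from outside, world axes, zero at the start; "moment": the same for the moment, N m; "opening": opening from 0.0 (shut) to 1.0 (fully open); "finger_force": force on a finger pad.
Only numpy, scipy, OpenCV 4.12 (cv2) and the standard library are available. Lean on these libraries where they do the work, as an engineer would, in place of code of your own. Each camera call takes 0.05 s, during which the arm holds its last target. There are 200 camera calls.

## Working session

There is one attempt and no reset: what is moved stays moved. The work goes in short steps, Python scripts to look and compute and a tool call to move; the robot and the scene stay as the last step left them, time stands still between calls to the robot, and variables do not carry over. Pictures are saved under pics/ and viewed, at most 14 in all, crops included, and the job is handed in when it is done.

Besides the shell and the picture viewer there is one more tool, called after "Call:" in YAML: its name, and indented under it one key for each argument. step_arm: Moves the arm, as the interface text tells. Its arguments: {"type":"object","properties":{"series":{"type":"array"},"force":{"type":"number"}},"required":["series"]}

```bash
mkdir -p pics
cat > h.py <<'E'
import numpy as np, cv2
from plant import r
def snap(n):
    c=r.get_calibration(n); im,d=r.snapshot(n); return im,d,np.array(c["intrinsics"]),np.array(c["pose"])
def pts(d,K,T):
    v,u=np.mgrid[0:d.shape[0],0:d.shape[1]]
    p=np.stack([(u-K[0,2])/K[0,0]*d,-(v-K[1,2])/K[1,1]*d,-d],-1)
    return p@T[:3,:3].T+T[:3,3]
def ray(u,v,z,K,T):
    q=T[:3,:3]@np.array([(u-K[0,2])/K[0,0],-(v-K[1,2])/K[1,1],-1]); o=T[:3,3]
    return o+q*(z-o[2])/q[2]
E
python3 - <<'E'
from h import *
for n in ["top","scene"]:
    im,d,K,T=snap(n); cv2.imwrite(f"pics/{n}0.png",im); np.savez(f"{n}0.npz",im=im,d=d,K=K,T=T); print(n,K,T.round(3),r.get_calibration(n).keys())
s=r.get_state(); print(s["clock"],s["tool_pos"],s["eef_rot"],s["opening"])
E
```

```text
top [[491.83176943   0.         320.93017528]
 [  0.         491.83176943 204.20443112]
 [  0.           0.           1.        ]] [[ 0.006  0.983 -0.182  0.279]
 [-1.     0.005 -0.007 -0.018]
 [-0.006  0.182  0.983  1.366]
 [ 0.     0.     0.     1.   ]] dict_keys(['intrinsics', 'pose'])
scene [[462.29642089   0.         316.52499489]
 [  0.         462.29642089 187.87681708]
 [  0.           0.           1.        ]] [[ 0.775 -0.432  0.461  1.022]
 [ 0.632  0.535 -0.561 -0.627]
 [-0.005  0.726  0.688  0.828]
 [ 0.     0.     0.     1.   ]] dict_keys(['intrinsics', 'pose'])
0.1 [ 0.19391603 -0.59358322  0.23801107] [ 9.87556515e-01  1.57262529e-01 -1.68908625e-04 -7.73810308e-04] 0.9998223816462314
```

View pics/top0.png

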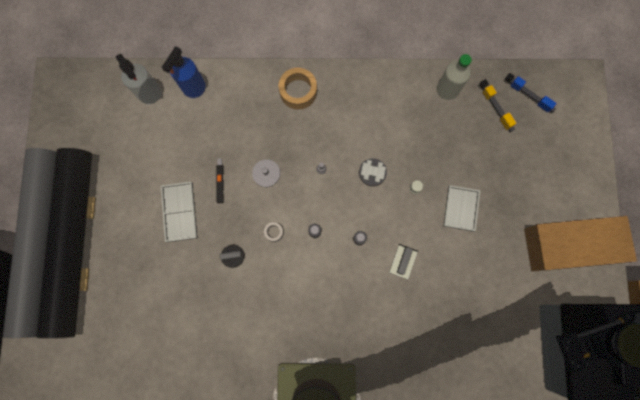

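View pics/scene0.png

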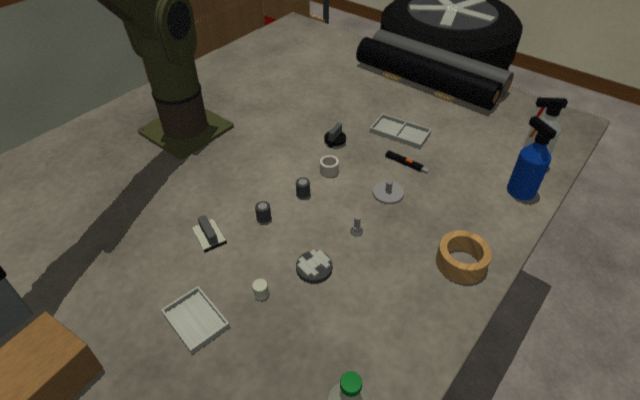

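Top view: magnet tray (180,212), squeegee tray (462,208), post (266,173), stand (373,172), magnets (315,230) and (360,238), roll (274,231), plug (232,256), squeegee (404,261). There are also distractors: a knife, a peg and a white cylinder.

Run:
```python
from h import *
f=np.load("top0.npz"); im,d,K,T=[f[k] for k in("im","d","K","T")]
P=pts(d,K,T)
obj={"mtray":(180,212,16),"stray":(462,208,16),"post":(266,173,8),"stand":(373,172,24),"magA":(315,230,44),"magB":(360,238,44),"roll":(274,231,36),"plug":(232,256,20),"sq":(404,261,6),"knife":(220,185,0),"peg":(322,168,0),"white":(417,186,0)}
z=P[...,2]; m=((z>0.004)&(z<0.2)&(d>0)).astype(np.uint8)
n,l,st,ce=cv2.connectedComponentsWithStats(m)
for k,(u,v,h) in obj.items():
    w=l[v-4:v+5,u-4:u+5]; w=w[w>0]
    if len(w)==0: print(k,"none",ray(u,v,h/1000,K,T).round(3));continue
    i=np.bincount(w).argmax(); mm=l==i; p=P[mm]
    c,s,a=cv2.minAreaRect((p[:,:2]*1000).astype(np.float32))
    print(k,"n",mm.sum(),"rect",np.round(c,0),np.round(s,0),round(a,1),"med",np.median(p[:,:2],0).round(3),"zmax",np.percentile(p[:,2],95).round(3),"ray",ray(u,v,h/1000,K,T).round(3)[:2])
s=r.get_state();C=r.get_calibration("wrist");T=np.array(C["pose"]);print(np.array(C["intrinsics"]),T.round(3),s["tool_pos"])
from scipy.spatial.transform import Rotation as R
Rt=R.from_quat(s["eef_rot"]).as_matrix(); print(Rt.round(3),(Rt.T@(T[:3,3]-s["tool_pos"])).round(4),(Rt.T@T[:3,:3]).round(3))
```

```text
mtray n 1171 rect [508. 395.] [173.  98.] 9.7 med [0.506 0.393] zmax 0.018 ray [0.506 0.384]
stray n 710 rect [ 523. -403.] [ 94. 123.] 82.4 med [ 0.521 -0.401] zmax 0.018 ray [ 0.521 -0.401]
post n 575 rect [619. 149.] [82. 79.] 23.7 med [0.618 0.149] zmax 0.026 ray [0.621 0.148]
stand n 629 rect [ 624. -152.] [80. 79.] 39.8 med [ 0.621 -0.152] zmax 0.027 ray [ 0.621 -0.154]
magA n 163 rect [452.  12.] [37. 41.] 79.6 med [0.453 0.009] zmax 0.048 ray [0.453 0.007]
magB n 167 rect [ 433. -114.] [37. 36.] 15.7 med [ 0.432 -0.112] zmax 0.048 ray [ 0.432 -0.115]
roll n 203 rect [454. 123.] [58. 51.] 8.7 med [0.451 0.124] zmax 0.04 ray [0.451 0.119]
plug n 450 rect [384. 237.] [66. 66.] 43.7 med [0.382 0.233] zmax 0.052 ray [0.384 0.233]
sq n 515 rect [ 372. -237.] [58. 87.] 70.4 med [ 0.372 -0.232] zmax 0.038 ray [ 0.374 -0.238]
knife n 305 rect [597. 283.] [129.  25.] 1.3 med [0.592 0.28 ] zmax 0.019 ray [0.587 0.279]
peg n 87 rect [634.  -7.] [28. 33.] 69.2 med [ 0.63  -0.006] zmax 0.05 ray [ 0.638 -0.011]
white n 134 rect [ 579. -273.] [36. 31.] 41.6 med [ 0.577 -0.271] zmax 0.037 ray [ 0.587 -0.281]
[[295.25688453   0.         317.50939325]
 [  0.         295.25688453 197.44745029]
 [  0.           0.           1.        ]] [[ 0.31   0.902  0.301  0.273]
 [-0.951  0.295  0.097 -0.567]
 [-0.001 -0.316  0.949  0.384]
 [ 0.     0.     0.     1.   ]] [ 0.19391603 -0.59358322  0.23801107]
[[ 0.951  0.311 -0.001]
 [ 0.311 -0.951  0.001]
 [-0.    -0.002 -1.   ]] [ 0.083  -0.0006 -0.1465] [[-0.     0.949  0.316]
 [ 1.     0.    -0.   ]
 [-0.     0.316 -0.949]]
```

Call:
step_arm:
  series:
    - [16,34,4,0,0,-0.02,0]
    - [16,34,4,0,0,-0.02,0]
    - [16,34,4,0,0,-0.02,0]
    - [16,34,4,0,0,-0.02,0]
    - [16,34,4,0,0,-0.02,0]
    - [16,34,4,0,0,-0.02,0]
    - [16,34,4,0,0,-0.02,0]
    - [16,34,4,0,0,-0.02,0]
    - [16,34,4,0,0,-0.02,0]
    - [16,34,4,0,0,-0.02,0]
    - [16,34,4,0,0,-0.02,0]
    - [16,34,4,0,0,-0.02,0]
    - [16,34,4,0,0,-0.02,0]
    - [16,34,4,0,0,-0.02,0]
    - [16,34,4,0,0,-0.02,0]
    - [16,34,4,0,0,-0.02,0]
    - [0,0,0,0,0,0,0]
    - [0,0,0,0,0,0,0]
  force: 20

```text
clock: 1.9
tool_pos: [0.45, -0.0496, 0.3025]
eef_rot: [1.0, -0.001, -0.0, 0.0]
contact_force: [0.2, -0.4, 0.6]
opening: 0.995
finger_force: 0.0
```

```bash
cat >> h.py <<'E'
from scipy.spatial.transform import Rotation as R
def pose():
    s=r.get_state(); M=R.from_quat(s["eef_rot"]).as_matrix()
    print("t %.1f tcp"%s["clock"],(s["tool_pos"]*1000).round(1),"yaw %.3f tilt"%np.arctan2(M[1,0],M[0,0]),M[:2,2].round(3),"op %.2f"%s["opening"],"F",np.round(s["contact_force"],1)); return s["tool_pos"]*1000
def comps(P,zlo,zhi,amin=60):
    "blobs between heights: top-down centre and rect, mm"
    z=P[...,2]; n,l,st,ce=cv2.connectedComponentsWithStats(((z>zlo)&(z<zhi)).astype(np.uint8))
    for i in range(1,n):
        if st[i,4]<amin: continue
        p=P[l==i]; xy=(p[:,:2]*1000).astype(np.float32); c,s,a=cv2.minAreaRect(xy); cc,rr=cv2.minEnclosingCircle(xy)
        print("px",ce[i].round(0),"n",st[i,4],"rect",np.round(c,1),np.round(s,1),round(a,1),"circ",np.round(cc,1),round(rr,1),"mean",xy.mean(0).round(1),"z",(np.percentile(p[:,2],[5,50,95])*1000).round(1))
E
python3 - <<'E'
from h import *
pose(); im,d,K,T=snap("wrist"); cv2.imwrite("pics/w1.png",im); P=pts(d,K,T); comps(P,.032,.06)
E
```

```text
t 1.9 tcp [450.  -49.6 302.5] yaw -0.002 tilt [-0.001 -0.   ] op 1.00 F [ 0.2 -0.4  0.6]
px [284.   8.] n 169 rect [635.6  -9.2] [13.7 13.2] 14.3 circ [635.9  -8.8] 7.3 mean [634.8  -9.5] z [35.8 50.  51.8]
px [156.  22.] n 184 rect [622.7 148. ] [15.8 14.7] 28.2 circ [622.5 147.9] 8.1 mean [622.1 147.1] z [33.9 39.9 41.4]
px [493.  58.] n 528 rect [ 581.2 -275.2] [31.5 30.4] 82.1 circ [ 581.  -275.2] 16.5 mean [ 581.4 -274.3] z [33.1 34.6 36. ]
px [197. 159.] n 582 rect [452.6 121.1] [51.1 50.2] 89.3 circ [452.  121.2] 25.9 mean [452.9 120.9] z [33.7 36.2 37.7]
px [276. 157.] n 542 rect [456.6   8.7] [35.7 34.2] 87.6 circ [456.    8.6] 18.0 mean [457.2   7.8] z [39.5 44.6 46.1]
px [364. 170.] n 522 rect [ 436.7 -115.3] [34.6 34.8] 20.0 circ [ 436.5 -115.5] 17.9 mean [ 437.7 -114.7] z [38.9 44.6 46.2]
px [443. 209.] n 650 rect [ 374.5 -236.3] [20.5 74.1] 69.2 circ [ 374.5 -236.6] 37.3 mean [ 376.1 -235.5] z [33.4 36.5 37.8]
px [125. 205.] n 553 rect [386.  233.3] [16.5 56.8] 8.9 circ [385.2 233.1] 28.5 mean [388.2 229.5] z [35.2 49.9 51.5]
px [283. 374.] n 404 rect [54.3 12.2] [24.  97.7] 12.1 circ [42.5  9.7] 48.9 mean [60.3 14.2] z [33.  41.4 56.7]
```

View pics/w1.png

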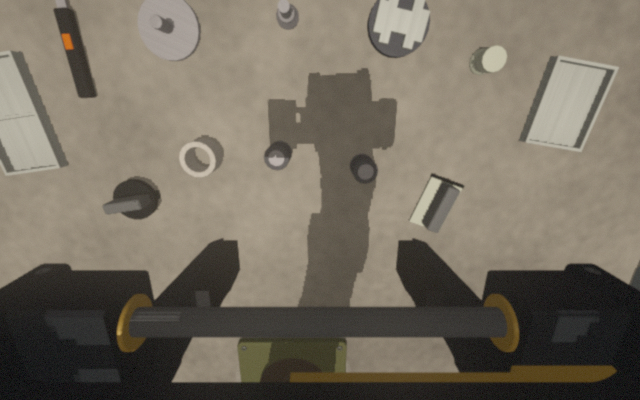

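Call:
step_arm:
  series:
    - [3,29,-40,0,0,0,0]
    - [3,29,-40,0,0,0,0]
    - [0,0,-45,0,0,0,0.2]
    - [0,0,-45,0,0,0,0.2]
    - [0,0,-45,0,0,0,0.2]
    - [0,0,-40,0,0,0,0.2]
    - [0,0,-20,0,0,0,0.2]
    - [0,0,-11,0,0,0,0.2]
    - [0,0,0,0,0,0,0.2]
    - [0,0,0,0,0,0,1]
    - [0,0,0,0,0,0,1]
    - [0,0,0,0,0,0,1]
    - [0,0,0,0,0,0,1]
    - [0,0,0,0,0,0,1]
    - [0,0,0,0,0,0,1]
  force: 25

```text
clock: 3.45
tool_pos: [0.4593, 0.0079, 0.0195]
eef_rot: [1.0, -0.002, -0.002, 0.0]
contact_force: [0.1, 0.0, 4.6]
opening: 0.399
finger_force: 25.0
```

Run:
```python
from h import *
pose()
f=np.load("top0.npz"); P=pts(f["d"],f["K"],f["T"]);
```

```text
t 3.5 tcp [459.3   7.9  19.5] yaw -0.004 tilt [-0.005 -0.   ] op 0.40 F [0.1 0.  4.6]
```

Call:
step_arm:
  series:
    - [0,0,30,0,0,0,1]
    - [0,0,45,0,0,0,1]
    - [0,25,45,0,0,0,1]
    - [0,40,40,0,0,0,1]
    - [0,45,10,0,0,0,1]
    - [0,45,0,0,0,0,1]
    - [0,45,0,0,0,0,1]
    - [0,45,0,0,0,0,1]
    - [0,40,0,0,0,0,1]
    - [0,20,0,0,0,0,1]
    - [0,0,0,0,0,0,1]
    - [0,0,0,0,0,0,1]

```text
clock: 4.65
tool_pos: [0.4584, 0.3065, 0.1825]
eef_rot: [1.0, -0.002, -0.003, 0.001]
contact_force: [0.2, -0.4, -2.8]
opening: 0.398
finger_force: 25.0
```

Run:
```python
from h import *
pose(); im,d,K,T=snap("wrist"); cv2.imwrite("pics/w2.png",im); P=pts(d,K,T); comps(P,.010,.022,200)
pose()
```

```text
t 4.7 tcp [458.4 306.5 182.5] yaw -0.004 tilt [-0.007 -0.002] op 0.40 F [ 0.2 -0.4 -2.8]
px [346.  50.] n 2048 rect [580.8 279.2] [91.3 19.1] 2.0 circ [581.1 280.1] 46.1 mean [583.4 279.3] z [12.4 14.4 16.6]
px [232. 120.] n 2858 rect [509.4 390.4] [160.4  86.9] 8.0 circ [509.5 389.7] 90.1 mean [516.7 393.7] z [11.4 16.  17.5]
px [  5. 132.] n 428 rect [514.5 636.9] [16.6 48.1] 88.5 circ [514.3 637.5] 25.0 mean [508.  634.5] z [10.5 12.1 13.4]
px [470. 174.] n 269 rect [459.  136.1] [21.3 50.7] 64.7 circ [454.5 126.7] 25.3 mean [461.3 140.3] z [10.7 15.9 21.4]
px [ 18. 214.] n 257 rect [413.6 645.9] [  8.1 128.6] 89.8 circ [413.6 649.5] 64.3 mean [416.3 645.2] z [13.1 18.5 21.6]
px [497. 188.] n 241 rect [447.1 111. ] [14.4 34.6] 65.4 circ [450.1 117.6] 17.3 mean [446.2 108.8] z [10.7 16.4 21.6]
px [378. 225.] n 996 rect [402.  237.3] [31.6 63. ] 8.9 circ [387.1 234.9] 31.5 mean [403.8 238.1] z [13.6 20.5 21.6]
t 4.7 tcp [458.8 305.5 182.6] yaw -0.005 tilt [-0.007 -0.003] op 0.40 F [ 0.  -1.7 -1. ]
```

View pics/w2.png

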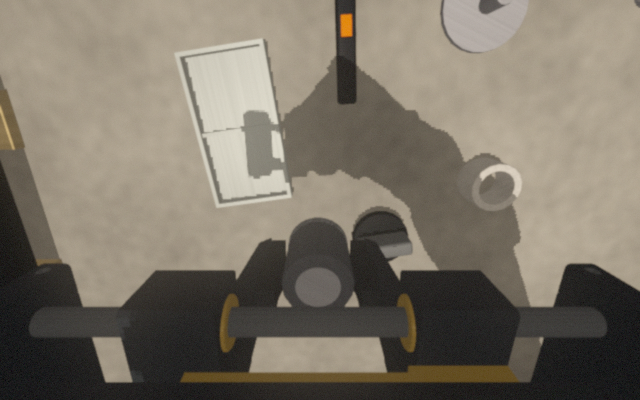

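Wrist view: magnet A is held upright at (318,270), and the tray centre is at (509,390) with yaw 8°. It goes in the far bay at (548,396).

Call:
step_arm:
  series:
    - [30,30,0,0,0,0,1]
    - [30,30,-20,0,0,0,1]
    - [29,30,-40,0,0,0,1]
    - [0,0,-40,0,0,0,1]
    - [0,0,-35,0,0,0,1]
    - [0,0,0,0,0,0,1]
    - [0,0,0,0,0,0,1]

```text
clock: 5.4
tool_pos: [0.5446, 0.3916, 0.0536]
eef_rot: [1.0, -0.003, -0.003, 0.001]
contact_force: [0.4, 1.0, -1.6]
opening: 0.403
finger_force: 25.0
```

Call:
step_arm:
  series:
    - [2,2,-15,0,0,0,1]
    - [0,0,-9,0,0,0,1]
    - [0,0,-4,0,0,0,1]
    - [0,0,0,0,0,0,1]
    - [0,0,0,0,0,0,1]

```text
clock: 5.9
tool_pos: [0.5463, 0.3956, 0.0258]
eef_rot: [1.0, -0.002, -0.003, -0.0]
contact_force: [-0.2, -0.5, -2.7]
opening: 0.4
finger_force: 25.0
```

Call:
step_arm:
  series:
    - [0,0,-2,0,0,0,1]
    - [0,0,0,0,0,0,1]
    - [0,0,0,0,0,0,0.4]
    - [0,0,0,0,0,0,0.4]
    - [0,0,0,0,0,0,0.4]
    - [0,0,20,0,0,0,0.4]
    - [0,0,40,0,0,0,0.4]
    - [0,-5,45,0,0,0,0.4]
    - [-10,-46,20,0,0,0,0.2]
    - [-10,-46,0,0,0,0,0.2]
    - [-10,-46,0,0,0,0,0.2]
    - [-10,-46,0,0,0,0,0.2]
    - [-10,-46,0,0,0,0,0.2]
    - [-10,-46,0,0,0,0,0.2]
    - [-10,-46,0,0,0,0,0.2]
    - [-10,-46,0,0,0,0,0.2]
    - [-10,-46,0,0,0,0,0.2]
    - [-10,-46,0,0,0,0,0.2]
    - [-10,-46,0,0,0,0,0.2]
    - [0,0,0,0,0,0,0.2]

```text
clock: 7.9
tool_pos: [0.4336, -0.1226, 0.1481]
eef_rot: [1.0, -0.009, -0.004, 0.002]
contact_force: [-0.8, 1.1, -0.7]
opening: 0.8
finger_force: 0.0
```

Run:
```python
from h import *
pose(); im,d,K,T=snap("wrist"); P=pts(d,K,T); comps(P,.036,.052,60); pose()
```

```text
t 7.9 tcp [ 433.6 -122.6  148.1] yaw -0.018 tilt [-0.008 -0.005] op 0.80 F [-0.8  1.1 -0.7]
px [ 46. 178.] n 793 rect [452.1 121.1] [49.9 49.9] 37.8 circ [452.  120.9] 25.6 mean [452.8 120.8] z [36.1 36.6 37.5]
px [310. 191.] n 1240 rect [ 436.8 -115.7] [35.1 34.7] 42.0 circ [ 436.7 -115.5] 17.9 mean [ 438.  -115.7] z [42.  44.6 45.9]
px [439. 239.] n 787 rect [ 381.6 -238.6] [19.  59.2] 70.5 circ [ 381.3 -239.1] 30.4 mean [ 383.9 -239.7] z [36.1 36.8 37.7]
t 8.0 tcp [ 435.3 -118.6  148.2] yaw -0.013 tilt [-0.006 -0.002] op 0.80 F [ 0.6 -0.5 -0.4]
```

Magnet B is confirmed at (436.7,-115.5).

Call:
step_arm:
  series:
    - [2,2,-40,0,0,0,0.2]
    - [0,0,-40,0,0,0,0.2]
    - [0,0,-30,0,0,0,0.2]
    - [0,0,-14,0,0,0,0.2]
    - [0,0,-7,0,0,0,0.2]
    - [0,0,0,0,0,0,0.2]
    - [0,0,0,0,0,0,1]
    - [0,0,0,0,0,0,1]
    - [0,0,0,0,0,0,1]
    - [0,0,0,0,0,0,1]

```text
clock: 8.95
tool_pos: [0.4403, -0.1131, 0.0189]
eef_rot: [1.0, -0.002, -0.004, -0.0]
contact_force: [-0.3, -2.3, 0.4]
opening: 0.46
finger_force: 0.6
```

Call:
step_arm:
  series:
    - [0,0,0,0,0,0,1]
    - [0,0,0,0,0,0,1]
    - [0,0,30,0,0,0,1]
    - [0,0,45,0,0,0,1]
    - [0,0,45,0,0,0,1]
    - [3,40,15,0,0,0,1]
    - [3,46,0,0,0,0,1]
    - [3,46,0,0,0,0,1]
    - [3,46,0,0,0,0,1]
    - [3,46,0,0,0,0,1]
    - [3,46,0,0,0,0,1]
    - [3,46,0,0,0,0,1]
    - [3,46,0,0,0,0,1]
    - [3,46,0,0,0,0,1]
    - [3,46,0,0,0,0,1]
    - [0,43,0,0,0,0,1]
    - [0,0,0,0,0,0,1]
    - [0,0,0,0,0,0,1]

```text
clock: 10.75
tool_pos: [0.4686, 0.3848, 0.1526]
eef_rot: [1.0, -0.001, -0.005, 0.0]
contact_force: [0.1, -0.3, -2.4]
opening: 0.403
finger_force: 25.0
```

Call:
step_arm:
  series:
    - [2,0,-40,0,0,0,1]
    - [0,0,-45,0,0,0,1]
    - [0,0,-28,0,0,0,1]
    - [0,0,-8,0,0,0,1]
    - [0,0,0,0,0,0,1]
    - [0,0,0,0,0,0,1]

```text
clock: 11.35
tool_pos: [0.473, 0.384, 0.0338]
eef_rot: [1.0, -0.003, -0.004, -0.001]
contact_force: [0.8, 0.4, -1.6]
opening: 0.404
finger_force: 25.0
```

Call:
step_arm:
  series:
    - [0,0,-6,0,0,0,1]
    - [0,0,-3,0,0,0,1]
    - [0,0,0,0,0,0,1]
    - [0,0,0,0,0,0,0.4]
    - [0,0,0,0,0,0,0.4]
    - [0,0,0,0,0,0,0.4]
    - [0,0,20,0,0,0,0.4]
    - [0,0,40,0,0,0,0.4]
    - [0,0,45,0,0,0,0.4]
    - [0,-20,45,0,0,0,0.2]
    - [0,-20,0,0,0,0,0.2]
    - [0,0,0,0,0,0,0.2]

```text
clock: 12.55
tool_pos: [0.4733, 0.341, 0.1749]
eef_rot: [1.0, -0.004, -0.003, 0.001]
contact_force: [0.8, 0.3, -0.5]
opening: 0.797
finger_force: 0.0
```

Run:
```python
from h import *
pose(); im,d,K,T=snap("wrist"); P=pts(d,K,T); comps(P,.036,.06,60)
f=np.load("top0.npz")
print("--stand/stray from top"); P=pts(f["d"],f["K"],f["T"])[100:280,340:500]; comps(P,.012,.03,60)
```

```text
t 12.6 tcp [473.3 341.  174.9] yaw -0.008 tilt [-0.006 -0.001] op 0.80 F [ 0.8  0.3 -0.5]
px [547.  11.] n 371 rect [622.8 149.6] [15.7 15. ] 84.8 circ [622.6 149.7] 8.3 mean [622.6 150.4] z [37.1 40.2 41.8]
px [256. 113.] n 1325 rect [542.7 395.9] [34.5 35.6] 0.1 circ [542.8 395.9] 18.0 mean [543.4 395.2] z [46.7 48.6 49.9]
px [ 19. 208.] n 2999 rect [463.7 637. ] [152.6   6.8] 0.0 circ [463.7 637. ] 76.3 mean [454.1 636.4] z [37.1 47.7 58.6]
px [274. 192.] n 1084 rect [468.7 384.6] [34.9 35.1] 15.4 circ [468.6 384.5] 17.9 mean [470.1 383.8] z [42.3 48.6 49.8]
px [532. 203.] n 741 rect [452.4 122.5] [49.2 51.1] 74.3 circ [452.4 122.2] 25.8 mean [452.6 122.5] z [36.1 36.8 37.8]
px [435. 261.] n 352 rect [389.2 219.2] [15.3 23.1] 8.7 circ [389.3 219.5] 13.0 mean [392.5 218.4] z [37.9 49.8 51.6]
--stand/stray from top
px [156.   5.] n 73 rect [ 821.3 -514.6] [48.7 16.8] 28.3 circ [ 818.7 -509.6] 24.3 mean [ 822.6 -512.2] z [12.7 15.9 21.7]
px [32. 72.] n 517 rect [ 623.3 -152.9] [76.5 78.1] 47.9 circ [ 623.6 -152.5] 39.9 mean [ 623.1 -152.2] z [12.9 21.2 27.6]
px [117. 100.] n 139 rect [ 521.6 -400.4] [ 87.6 117. ] 80.3 circ [ 521.1 -400.4] 70.7 mean [ 544.6 -388.9] z [12.3 15.2 20.5]
```

Call:
step_arm:
  series:
    - [-8,-44,0,0,0,-0.028,0.2]
    - [-8,-44,0,0,0,-0.028,0.2]
    - [-8,-44,0,0,0,-0.028,0.2]
    - [-8,-44,0,0,0,-0.028,0.2]
    - [-8,-44,0,0,0,-0.028,0.2]
    - [-8,-44,0,0,0,-0.028,0.2]
    - [-8,-44,0,0,0,-0.028,0.2]
    - [-8,-44,0,0,0,-0.028,0.2]
    - [-8,-44,0,0,0,-0.028,0.2]
    - [-8,-44,0,0,0,-0.028,0.2]
    - [-8,-44,0,0,0,-0.028,0.2]
    - [-8,-44,0,0,0,-0.028,0.2]
    - [-3,-48,0,0,0,-0.02,0.2]
    - [0,0,0,0,0,0,0.2]
    - [0,0,0,0,0,0,0.2]

```text
clock: 14.1
tool_pos: [0.3734, -0.232, 0.1725]
eef_rot: [0.984, -0.18, -0.005, -0.002]
contact_force: [0.2, 0.7, -0.3]
opening: 0.8
finger_force: 0.0
```

Run:
```python
from h import *
pose(); im,d,K,T=snap("wrist"); cv2.imwrite("pics/w3.png",im); P=pts(d,K,T); comps(P,.032,.06,60); print("--"); comps(P,.010,.022,200); pose()
```

```text
t 14.1 tcp [ 373.4 -232.   172.5] yaw -0.362 tilt [-0.008  0.005] op 0.80 F [ 0.2  0.7 -0.3]
px [322. 180.] n 1417 rect [ 375.3 -236.8] [19.7 72.5] 69.9 circ [ 375.2 -236.4] 37.0 mean [ 376.5 -237.4] z [34.5 36.4 37.5]
px [  3. 236.] n 171 rect [437.9 103.5] [ 7.8 33.5] 52.6 circ [439.3 105.3] 16.8 mean [438.7 102.3] z [32.2 34.9 37. ]
--
px [442.  20.] n 888 rect [ 480.9 -394.9] [86.5 30.4] 80.3 circ [ 480.6 -394.6] 45.4 mean [ 473.1 -387.9] z [11.4 16.3 17.8]
px [ 15. 220.] n 442 rect [447.5 104.3] [18.2 48.8] 74.4 circ [449.8 112.6] 24.4 mean [448.9 100.3] z [10.8 15.8 21.3]
t 14.2 tcp [ 373.6 -230.6  172.7] yaw -0.359 tilt [-0.008  0.006] op 0.80 F [ 0.1  0.8 -0.2]
```

View pics/w3.png

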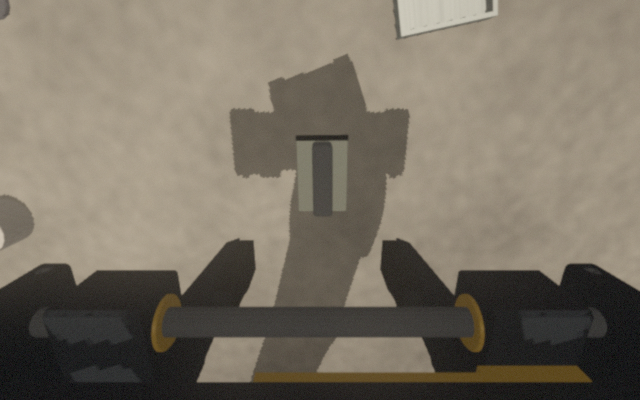

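Call:
step_arm:
  series:
    - [1,-5,-40,0,0,0,0.3]
    - [0,0,-45,0,0,0,0.3]
    - [0,0,-40,0,0,0,0.3]
    - [0,0,-25,0,0,0,0.3]
    - [0,0,-8,0,0,0,0.3]
    - [0,0,0,0,0,0,0.3]
    - [0,0,0,0,0,0,0.3]

```text
clock: 14.85
tool_pos: [0.3768, -0.2371, 0.0255]
eef_rot: [0.984, -0.177, -0.006, -0.001]
contact_force: [-0.4, -0.5, -0.1]
opening: 0.699
finger_force: 0.0
```

Call:
step_arm:
  series:
    - [-1,0,-7,0,0,0,0.3]
    - [0,0,-5,0,0,0,0.3]
    - [0,0,0,0,0,0,0.3]
    - [0,0,0,0,0,0,1]
    - [0,0,0,0,0,0,1]
    - [0,0,0,0,0,0,1]
    - [0,0,0,0,0,0,1]
    - [0,0,0,0,0,0,1]
    - [0,0,0,0,0,0,1]

```text
clock: 15.75
tool_pos: [0.3766, -0.2399, 0.0159]
eef_rot: [0.984, -0.179, -0.007, -0.001]
contact_force: [0.1, 0.4, 1.1]
opening: 0.224
finger_force: 25.0
```

Call:
step_arm:
  series:
    - [0,0,20,0,0,0,1]
    - [0,0,40,0,0,0,1]
    - [0,0,45,0,0,0,1]
    - [20,-30,45,0,0,0.04,1]
    - [25,-35,10,0,0,0.05,1]
    - [25,-35,0,0,0,0.05,1]
    - [25,-35,0,0,0,0.05,1]
    - [0,0,0,0,0,0,1]
    - [0,0,0,0,0,0,1]

```text
clock: 16.65
tool_pos: [0.4682, -0.3711, 0.169]
eef_rot: [0.996, -0.086, -0.008, -0.001]
contact_force: [-0.9, 0.3, -0.9]
opening: 0.224
finger_force: 25.0
```

Run:
```python
from h import *
pose(); im,d,K,T=snap("wrist"); cv2.imwrite("pics/w4.png",im); P=pts(d,K,T); comps(P,.010,.022,200); print("stand pads"); comps(P,.019,.03,100); pose(); np.savez("w4.npz",P=P,im=im)
```

```text
t 16.6 tcp [ 468.2 -371.1  169. ] yaw -0.172 tilt [-0.016  0.003] op 0.22 F [-0.9  0.3 -0.9]
px [68. 53.] n 3007 rect [ 624.6 -161.8] [66.7 79.3] 74.8 circ [ 626.2 -155.2] 40.4 mean [ 625.3 -165.8] z [12.2 14.5 20.2]
px [342. 115.] n 2098 rect [ 523.3 -402.2] [ 86.2 116.5] 80.5 circ [ 523.3 -402.4] 71.9 mean [ 526.8 -404.9] z [11.6 16.3 17.7]
px [544. 169.] n 1215 rect [ 441.3 -607.5] [ 85.  169.3] 50.8 circ [ 414.7 -640.1] 84.7 mean [ 437.9 -601.9] z [10.6 16.  21.3]
px [525. 359.] n 290 rect [ 176.  -599.3] [90.4  2.3] 0.2 circ [ 176.  -599.5] 45.2 mean [ 178.  -599.2] z [10.8 15.9 21.3]
stand pads
px [49. 52.] n 4107 rect [ 626.6 -154.6] [66.9 55.8] 78.6 circ [ 626.6 -154.7] 36.8 mean [ 626.8 -156.2] z [21.4 24.2 25.5]
px [207.  83.] n 123 rect [ 579.5 -285.3] [11.3 29.9] 78.1 circ [ 580.7 -279.8] 14.9 mean [ 578.2 -287.4] z [20.1 25.1 29.5]
px [547. 172.] n 1162 rect [ 439.  -603.9] [ 83.3 164.1] 52.6 circ [ 414.5 -635.9] 82.1 mean [ 437.  -599.6] z [19.5 24.5 29.3]
px [530. 359.] n 277 rect [ 186.3 -599.2] [ 2.4 85.7] 89.6 circ [ 186.3 -599.4] 42.8 mean [ 188.  -599.3] z [19.7 24.5 29.3]
t 16.7 tcp [ 467.9 -370.1  169.2] yaw -0.170 tilt [-0.017  0.003] op 0.22 F [ 0.5  0.5 -0.7]
```

View pics/w4.png

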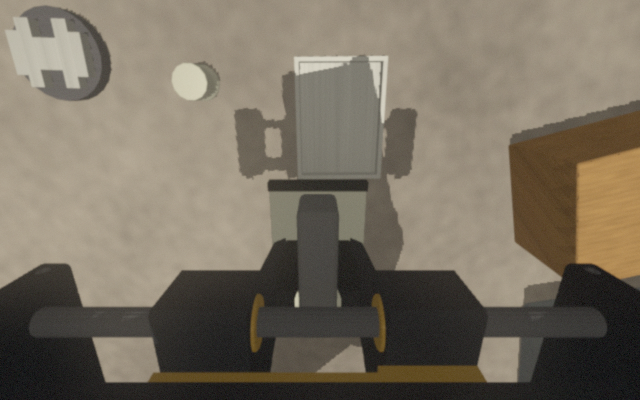

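Call:
step_arm:
  series:
    - [29,-16,0,0,-0.008,0,1]
    - [29,-16,-30,0,-0.007,0,1]
    - [0,0,-40,0,0,0,1]
    - [0,0,-35,0,0,0,1]
    - [0,0,-15,0,0,0,1]
    - [0,0,0,0,0,0,1]
    - [0,0,0,0,0,0,1]

```text
clock: 17.4
tool_pos: [0.5276, -0.4026, 0.0513]
eef_rot: [0.996, -0.085, 0.001, -0.001]
contact_force: [1.1, -0.5, -0.8]
opening: 0.223
finger_force: 25.0
```

Run:
```python
from h import *
pose()
```

```text
t 17.4 tcp [ 527.6 -402.6   51.3] yaw -0.169 tilt [0.002 0.002] op 0.22 F [ 1.1 -0.5 -0.8]
```

Good. Descend 30 mm more.

Call:
step_arm:
  series:
    - [-2,0,-15,0,0,0,1]
    - [0,0,-10,0,0,0,1]
    - [0,0,-4,0,0,0,1]
    - [0,0,0,0,0,0,1]
    - [0,0,0,0,0,0,1]

```text
clock: 17.9
tool_pos: [0.525, -0.403, 0.0209]
eef_rot: [0.996, -0.085, 0.0, -0.001]
contact_force: [-0.5, -0.3, -1.3]
opening: 0.225
finger_force: 25.0
```

Call:
step_arm:
  series:
    - [0,0,0,0,0,0,0.55]
    - [0,0,0,0,0,0,0.55]
    - [0,0,0,0,0,0,0.55]
    - [0,0,20,0,0,0,0.55]
    - [0,0,40,0,0,0,0.4]
    - [0,0,45,0,0,0,0.2]
    - [-10,20,40,0,0,0,0.2]
    - [-10,20,0,0,0,0,0.2]

```text
clock: 18.7
tool_pos: [0.509, -0.3636, 0.1734]
eef_rot: [0.996, -0.086, 0.006, 0.001]
contact_force: [1.2, 1.5, -1.4]
opening: 0.783
finger_force: 0.0
```

Run:
```python
from h import *
pose(); im,d,K,T=snap("wrist"); cv2.imwrite("pics/w5.png",im); P=pts(d,K,T); comps(P,.030,.06,100); pose()
```

```text
t 18.7 tcp [ 509.  -363.6  173.4] yaw -0.171 tilt [ 0.012 -0.003] op 0.78 F [ 1.2  1.5 -1.4]
px [214. 130.] n 899 rect [ 581.5 -275.3] [30.9 31. ] 60.3 circ [ 581.8 -275.3] 15.9 mean [ 581.9 -275.9] z [32.7 34.4 35.6]
px [354. 167.] n 1571 rect [ 522.6 -401.9] [20.2 72.9] 80.2 circ [ 522.8 -400.6] 37.3 mean [ 524.6 -401.6] z [37.3 40.4 41.6]
px [563. 209.] n 3105 rect [ 450.7 -605.6] [ 71.2 142.2] 46.9 circ [ 426.9 -631.1] 71.1 mean [ 447.5 -599.3] z [31.6 45.4 58.6]
t 18.8 tcp [ 505.6 -358.8  170.9] yaw -0.166 tilt [0.005 0.002] op 0.80 F [-3.6  2.7 -0.4]
```

View pics/w5.png

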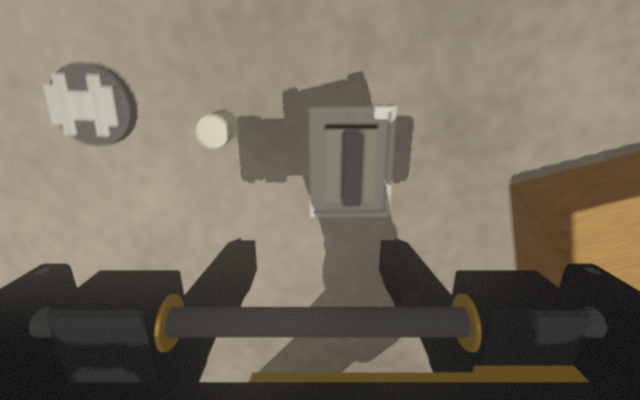

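Call:
step_arm:
  series:
    - [-5,44,0,0,0,0.015,0.2]
    - [-5,44,0,0,0,0.015,0.2]
    - [-5,44,0,0,0,0.015,0.2]
    - [-5,44,0,0,0,0.015,0.2]
    - [-5,44,0,0,0,0.015,0.2]
    - [-5,44,0,0,0,0.015,0.2]
    - [-5,44,0,0,0,0.015,0.2]
    - [-5,44,0,0,0,0.015,0.2]
    - [-5,44,0,0,0,0.015,0.2]
    - [-5,44,0,0,0,0.015,0.2]
    - [-3,40,-20,0,0,0.015,0.1]
    - [0,0,-40,0,0,0,0.1]
    - [0,0,-30,0,0,0,0.1]
    - [0,0,0,0,0,0,0.1]
    - [0,0,0,0,0,0,0.1]
  force: 15

```text
clock: 20.25
tool_pos: [0.452, 0.1172, 0.0764]
eef_rot: [1.0, -0.002, -0.0, -0.001]
contact_force: [0.3, 0.3, -0.4]
opening: 0.903
finger_force: 0.0
```

Run:
```python
from h import *
pose(); im,d,K,T=snap("wrist"); P=pts(d,K,T); comps(P,.032,.06,100); pose()
```

```text
t 20.2 tcp [452.  117.2  76.4] yaw -0.004 tilt [-0.     0.002] op 0.90 F [ 0.3  0.3 -0.4]
px [312. 223.] n 2257 rect [452.7 121.7] [50.8 51.1] 38.8 circ [452.4 121.8] 25.9 mean [453.8 121.8] z [33.7 36.3 37.4]
t 20.3 tcp [452.5 117.3  77. ] yaw -0.005 tilt [0.001 0.003] op 0.90 F [-0.1 -0.1  0.6]
```

Call:
step_arm:
  series:
    - [0,4,-15,0,0,0,0.1]
    - [0,0,-30,0,0,0,0.1]
    - [0,0,-14,0,0,0,0.1]
    - [0,0,-6,0,0,0,0.1]
    - [0,0,0,0,0,0,0.1]
    - [0,0,0,0,0,0,1]
    - [0,0,0,0,0,0,1]
    - [0,0,0,0,0,0,1]
    - [0,0,0,0,0,0,1]
    - [0,0,0,0,0,0,1]

```text
clock: 21.3
tool_pos: [0.4522, 0.121, 0.0114]
eef_rot: [1.0, -0.003, 0.0, -0.001]
contact_force: [0.7, -0.7, 4.8]
opening: 0.578
finger_force: 15.0
```

Call:
step_arm:
  series:
    - [0,0,20,0,0,0,1]
    - [0,0,40,0,0,0,1]
    - [0,0,30,0,0,0,1]
    - [30,5,0,0,0,0,1]
    - [45,8,0,0,0,0,1]
    - [45,8,0,0,0,0,1]
    - [35,6,0,0,0,0,1]
    - [14,1,0,0,0,0,1]
    - [0,0,0,0,0,0,1]
    - [0,0,0,0,0,0,1]

```text
clock: 22.3
tool_pos: [0.6194, 0.1486, 0.1002]
eef_rot: [1.0, -0.002, -0.001, -0.001]
contact_force: [-0.4, 0.3, -1.7]
opening: 0.577
finger_force: 15.0
```

Run:
```python
from h import *
pose(); im,d,K,T=snap("wrist"); cv2.imwrite("pics/w6.png",im)
```

```text
t 22.3 tcp [619.4 148.6 100.2] yaw -0.005 tilt [-0.002  0.001] op 0.58 F [-0.4  0.3 -1.7]
```

View pics/w6.png

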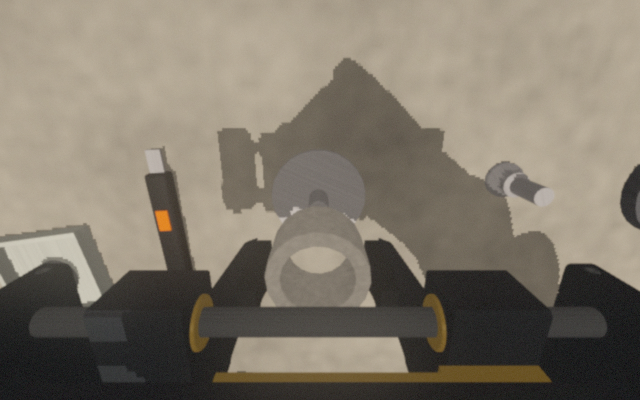

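Roll is held level at (318,260), aligned laterally with the post at (318,198).

Call:
step_arm:
  series:
    - [3,0,-15,0,0,0,1]
    - [0,0,-20,0,0,0,1]
    - [0,0,-20,0,0,0,1]
    - [0,0,-12,0,0,0,1]
    - [0,0,-4,0,0,0,1]
    - [0,0,0,0,0,0,1]
    - [0,0,0,0,0,0,1]

```text
clock: 23.05
tool_pos: [0.6243, 0.1493, 0.0305]
eef_rot: [1.0, -0.003, 0.0, -0.001]
contact_force: [0.7, 0.5, -0.7]
opening: 0.579
finger_force: 15.0
```

Call:
step_arm:
  series:
    - [-1,0,-6,0,0,0,1]
    - [0,0,-4,0,0,0,1]
    - [0,0,0,0,0,0,1]
    - [0,0,0,0,0,0,0.2]
    - [0,0,0,0,0,0,0.2]
    - [0,0,0,0,0,0,0.2]
    - [0,0,20,0,0,0,0.2]
    - [0,0,40,0,0,0,0.2]
    - [0,0,45,0,0,0,0.2]
    - [0,0,40,0,0,0,0.2]
    - [0,0,0,0,0,0,0.2]

```text
clock: 24.15
tool_pos: [0.6264, 0.1508, 0.1711]
eef_rot: [1.0, -0.003, 0.005, -0.003]
contact_force: [0.9, 0.5, 0.4]
opening: 0.8
finger_force: 0.0
```

Run:
```python
from h import *
pose(); im,d,K,T=snap("wrist"); P=pts(d,K,T); comps(P,.030,.06,100)
print(r.get_state()["q"].round(2))
```

```text
t 24.1 tcp [626.4 150.8 171.1] yaw -0.006 tilt [0.011 0.006] op 0.80 F [0.9 0.5 0.4]
px [320. 192.] n 1365 rect [623.2 149.5] [50.7 51.1] 55.5 circ [623.1 149.8] 25.9 mean [623.9 149.5] z [33.1 44.2 45.5]
px [485. 179.] n 347 rect [636.6  -8.4] [13.6 14.7] 3.1 circ [637.   -8.6] 7.6 mean [637.6  -6.3] z [31.9 49.4 51.6]
px [321. 191.] n 214 rect [623.8 149. ] [14.2 14.7] 87.4 circ [623.3 149. ] 7.9 mean [624.5 148.9] z [33.4 40.2 41.7]
px [ 90. 262.] n 1003 rect [545.8 394.8] [31.2 34.2] 9.0 circ [543.9 395.2] 17.9 mean [549.2 391.8] z [32.3 47.9 49.6]
px [250. 372.] n 550 rect [393.2 233.7] [56.3 12. ] 87.7 circ [387.3 233.9] 28.1 mean [393.2 236.3] z [30.8 39.1 49.5]
[-0.04  0.83 -0.49  1.57  0.48  0.86 -2.3 ]
```

Call:
step_arm:
  series:
    - [-20,7,0,0,0,0.142,0.2]
    - [-20,7,0,0,0,0.142,0.2]
    - [-20,7,0,0,0,0.142,0.2]
    - [-20,7,0,0,0,0.142,0.2]
    - [-20,7,0,0,0,0.142,0.2]
    - [-20,7,0,0,0,0.142,0.2]
    - [-20,7,0,0,0,0.142,0.2]
    - [-20,7,0,0,0,0.142,0.2]
    - [-20,7,0,0,0,0.142,0.2]
    - [-20,7,0,0,0,0.142,0.2]
    - [-20,7,0,0,0,0.142,0.3]
    - [-20,6,0,0,0,0.142,0.3]
    - [0,0,0,0,0,0,0.3]
    - [0,0,0,0,0,0,0.3]

```text
clock: 25.6
tool_pos: [0.3826, 0.2314, 0.1641]
eef_rot: [0.661, 0.75, -0.002, -0.001]
contact_force: [0.0, 0.7, -0.8]
opening: 0.702
finger_force: 0.0
```

Run:
```python
from h import *
pose(); im,d,K,T=snap("wrist"); cv2.imwrite("pics/w7.png",im); P=pts(d,K,T); comps(P,.040,.06,100); print("disc"); comps(P,.014,.06,300)
print(r.get_state()["q"].round(2))
```

```text
t 25.6 tcp [382.6 231.4 164.1] yaw 1.697 tilt [-0.003 -0.002] op 0.70 F [ 0.   0.7 -0.8]
px [449.  22.] n 1881 rect [468.2 382.5] [36.  31.8] 4.7 circ [468.  384.4] 18.1 mean [466.8 383.1] z [44.5 48.4 49.8]
px [545.  20.] n 1905 rect [542.5 393.3] [36.8 30.2] 3.1 circ [542.6 396. ] 18.7 mean [540.5 393.7] z [42.7 48.3 49.8]
px [321. 188.] n 1001 rect [385.7 234.4] [16.  56.1] 9.1 circ [385.7 234.6] 28.2 mean [385.4 236.4] z [48.  50.3 51.5]
px [545. 279.] n 302 rect [632.3 165.8] [13.1 44.2] 59.2 circ [629.6 161.3] 22.1 mean [630.1 166.6] z [41.  44.1 45.3]
disc
px [513.  37.] n 4748 rect [511.4 379.8] [161.9  66. ] 7.4 circ [511.4 380.8] 86.9 mean [528.1 382.7] z [14.7 26.1 49.4]
px [444.  25.] n 2349 rect [468.  382.7] [36.3 32.3] 2.3 circ [468.  384.4] 18.2 mean [464.7 381.7] z [21.2 48.1 49.7]
px [321. 182.] n 3074 rect [385.6 235.4] [63.5 61.3] 10.1 circ [385.7 234.5] 31.9 mean [385.3 237.2] z [19.4 21.  51.1]
px [526. 163.] n 1204 rect [590.1 279.5] [107.1  17.6] 2.5 circ [590.2 277.5] 53.6 mean [589.4 279.5] z [14.1 14.7 16.6]
px [530. 271.] n 801 rect [624.  164.2] [23.  51.9] 83.4 circ [622.9 154.2] 26.0 mean [621.1 168.2] z [15.8 34.1 45. ]
[-0.11  0.73 -0.88  2.14  0.91  0.71 -1.49]
```

View pics/w7.png

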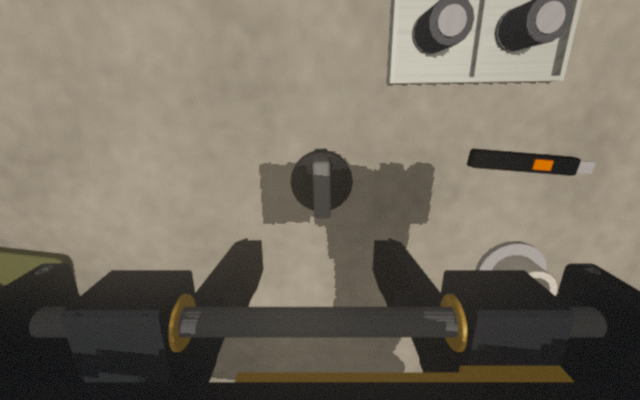

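Call:
step_arm:
  series:
    - [3,3,-20,0,0,0.033,0.4]
    - [0,0,-40,0,0,0,0.4]
    - [0,0,-35,0,0,0,0.4]
    - [0,0,-20,0,0,0,0.4]
    - [0,0,-8,0,0,0,0.4]
    - [0,0,0,0,0,0,0.4]
    - [0,0,0,0,0,0,0.4]
  force: 30

```text
clock: 26.35
tool_pos: [0.3865, 0.2347, 0.0417]
eef_rot: [0.649, 0.761, -0.001, -0.0]
contact_force: [-0.1, 0.4, 0.2]
opening: 0.602
finger_force: 0.0
```

Run:
```python
from h import *
pose()
```

```text
t 26.4 tcp [386.5 234.7  41.7] yaw 1.730 tilt [-0.002 -0.001] op 0.60 F [-0.1  0.4  0.2]
```

Call:
step_arm:
  series:
    - [0,0,-9,0,0,0,0.4]
    - [0,0,-6,0,0,0,0.4]
    - [0,0,0,0,0,0,0.4]
    - [0,0,0,0,0,0,1]
    - [0,0,0,0,0,0,1]
    - [0,0,0,0,0,0,1]
    - [0,0,0,0,0,0,1]
    - [0,0,0,0,0,0,1]

```text
clock: 27.15
tool_pos: [0.3859, 0.235, 0.027]
eef_rot: [0.648, 0.762, -0.001, -0.001]
contact_force: [-0.5, -0.7, -1.2]
opening: 0.177
finger_force: 29.9
```

Run:
```python
from h import *
pose()
```

```text
t 27.1 tcp [385.9 235.   27. ] yaw 1.732 tilt [-0.002 -0.   ] op 0.18 F [-0.5 -0.7 -1.2]
```

Call:
step_arm:
  series:
    - [0,0,20,0,0,0,1]
    - [0,0,40,0,0,0,1]
    - [0,0,45,0,0,0,1]
    - [28,-35,40,0,0,0.128,1]
    - [28,-35,0,0,0,0.128,1]
    - [28,-35,0,0,0,0.128,1]
    - [28,-35,0,0,0,0.128,1]
    - [28,-35,0,0,0,0.128,1]
    - [28,-35,0,0,0,0.128,1]
    - [28,-35,0,0,0,0.128,1]
    - [28,-35,0,0,0,0.128,1]
    - [28,-35,0,0,0,0.128,1]
    - [28,-35,0,0,0,0.128,1]
    - [28,-35,0,0,0,0.128,1]
    - [0,0,0,0,0,0,1]
    - [0,0,0,0,0,0,1]

```text
clock: 28.75
tool_pos: [0.6776, -0.1287, 0.1557]
eef_rot: [0.033, 0.999, -0.0, -0.0]
contact_force: [0.2, 0.1, -1.5]
opening: 0.178
finger_force: 29.9
```

Run:
```python
from h import *
pose(); print(r.get_state()["q"].round(2)); im,d,K,T=snap("wrist"); cv2.imwrite("pics/w8.png",im); P=pts(d,K,T); np.savez("w8.npz",P=P,im=im)
comps(P,.020,.028,100)
```

```text
t 28.8 tcp [ 677.6 -128.7  155.7] yaw 3.075 tilt [-0.001 -0.   ] op 0.18 F [ 0.2  0.1 -1.5]
[ 0.6   1.1  -1.14  1.4   1.01  1.28  0.9 ]
px [160.  95.] n 149 rect [ 583.6 -265.5] [12.7 30.9] 78.7 circ [ 582.4 -271.7] 15.4 mean [ 583.3 -262.7] z [20.5 24.  27.8]
px [598. 108.] n 448 rect [621.4 133.7] [22.7 51.1] 84.8 circ [622.4 144.8] 25.5 mean [620.1 129.1] z [20.4 23.9 27.6]
px [285. 136.] n 3076 rect [ 626.6 -154.6] [64.1 56.1] 78.6 circ [ 627.  -154.7] 36.4 mean [ 625.8 -154.7] z [23.3 24.5 25.6]
px [438. 135.] n 176 rect [636.1 -11.2] [16.1 19.9] 74.4 circ [636.4  -9.2] 10.2 mean [635.1 -12.9] z [20.3 21.7 26.4]
px [493. 297.] n 237 rect [819.9  65.4] [60.4 10.3] 84.9 circ [824.6  65. ] 30.2 mean [818.1  58.7] z [20.5 24.2 27.5]
px [133. 347.] n 350 rect [ 866.2 -366.3] [67.4 32.9] 47.1 circ [ 878.2 -377.4] 33.7 mean [ 860.5 -361.2] z [20.6 24.3 27.5]
px [500. 353.] n 363 rect [896.7  74.2] [19.  64.4] 27.0 circ [888.5  70. ] 32.2 mean [899.3  76.4] z [20.5 24.2 27.7]
```

View pics/w8.png

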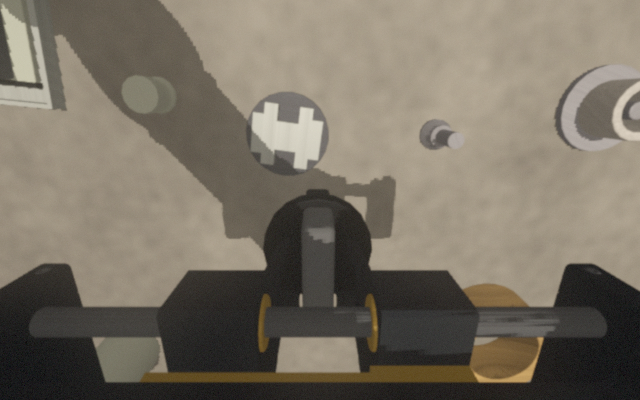

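Run:
```python
from h import *
P=np.load("w8.npz")["P"]; c=np.array([.6266,-.1546]); q=P[np.linalg.norm(P[...,:2]-c,axis=-1)<.05]
b=q[(q[:,2]>.009)&(q[:,2]<.03)]; print("base circ",cv2.minEnclosingCircle((b[:,:2]*1000).astype(np.float32)))
b=q[(q[:,2]>.018)&(q[:,2]<.03)]
for a in range(-22,0,2):
    t=np.radians(a); u=(b[:,:2]-c)@np.array([[np.cos(t),-np.sin(t)],[np.sin(t),np.cos(t)]]) *1000
    print(a,u.min(0).round(1),u.max(0).round(1),end=" ")
    out=u[np.abs(u[:,0])>17]; inn=np.abs(out[:,1])<25; v=np.sort(out[inn,1]); g=np.diff(v); i=g.argmax(); print("gap",v[i].round(1),v[i+1].round(1))
```

```text
base circ ((626.5116577148438, -154.5805206298828), 39.81333923339844)
-22 [-31.  -34.2] [31.3 34.7] gap -4.8 5.1
-20 [-30.5 -33.9] [30.7 34.2] gap -5.8 6.1
-18 [-29.9 -33.5] [30.1 33.8] gap -6.8 7.1
-16 [-29.3 -33.1] [29.5 33.3] gap -7.8 8.1
-14 [-28.7 -32.7] [28.8 32.7] gap -8.8 9.1
-12 [-28.1 -32.2] [28.2 32.1] gap -9.6 9.9
-10 [-28.6 -32.4] [28.4 32.4] gap -9.1 9.3
-8 [-29.2 -32.9] [28.9 32.9] gap -8.2 8.3
-6 [-29.9 -33.4] [29.4 33.4] gap -7.3 7.3
-4 [-30.5 -33.9] [29.9 33.9] gap -6.4 6.3
-2 [-31.1 -34.4] [30.5 34.4] gap -5.4 5.3
```

Call:
step_arm:
  series:
    - [-17,-9,0,0,0,-0.045,1]
    - [-17,-9,0,0,0,-0.045,1]
    - [-17,-8,-20,0,0,-0.045,1]
    - [0,0,-35,0,0,0,1]
    - [0,0,-25,0,0,0,1]
    - [0,0,-10,0,0,0,1]
    - [0,0,0,0,0,0,1]
    - [0,0,0,0,0,0,1]

```text
clock: 29.6
tool_pos: [0.6278, -0.1527, 0.0682]
eef_rot: [0.098, 0.995, -0.0, 0.001]
contact_force: [-0.2, -0.3, -0.8]
opening: 0.179
finger_force: 29.9
```

Run:
```python
from h import *
pose()
```

```text
t 29.6 tcp [ 627.8 -152.7   68.2] yaw 2.944 tilt [ 0.002 -0.   ] op 0.18 F [-0.2 -0.3 -0.8]
```

Call:
step_arm:
  series:
    - [-1,-2,-8,0,0,-0.005,1]
    - [0,0,-5,0,0,0,1]
    - [0,0,0,0,0,0,1]
    - [0,0,0,0,0,0,1]

```text
clock: 30.0
tool_pos: [0.6262, -0.156, 0.0539]
eef_rot: [0.102, 0.995, -0.0, 0.0]
contact_force: [-0.2, 0.9, -0.8]
opening: 0.175
finger_force: 29.9
```

Run:
```python
from h import *
pose();im,d,K,T=snap("wrist"); P=pts(d,K,T); comps(P,.056,.075,100); comps(P,.030,.05,1000); cv2.imwrite("pics/w9.png",im)
```

```text
t 30.0 tcp [ 626.2 -156.    53.9] yaw 2.938 tilt [ 0.001 -0.001] op 0.18 F [-0.2  0.9 -0.8]
px [317. 219.] n 471 rect [ 601.2 -150. ] [15.9  3.8] 79.8 circ [ 603.  -150.3] 8.0 mean [ 600.6 -149.9] z [57.  66.9 74.4]
px [289. 252.] n 523 rect [ 616.9 -168.5] [15.  23.3] 77.4 circ [ 617.7 -164.6] 12.1 mean [ 614.7 -167.5] z [58.3 68.2 74.7]
px [347. 250.] n 474 rect [ 618.  -137.9] [14.7  7.7] 80.2 circ [ 618.  -138.2] 8.0 mean [ 620.1 -138.6] z [57.9 67.2 74.5]
px [110. 207.] n 2176 rect [ 581.4 -274.3] [31.5 31.1] 64.9 circ [ 581.8 -274.6] 16.2 mean [ 580.9 -273.2] z [32.  34.4 35.5]
px [317. 221.] n 3271 rect [ 615.8 -153.3] [63.3 41. ] 78.8 circ [ 626.7 -155.5] 31.8 mean [ 610.3 -152.3] z [38.6 47.2 48.3]
```

View pics/w9.png

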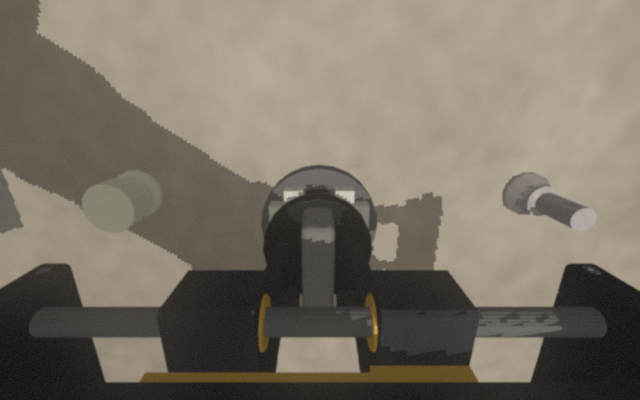

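The plug is aligned over the stand: the notch at (320,192) lines up with the bar at (318,215), and the disc is measured at (626.7,-155.5), 1 mm off.

Call:
step_arm:
  series:
    - [0,1,-4,0,0,0,1]
    - [0,0,-3,0,0,0,1]
    - [0,0,-3,0,0,0,1]
    - [0,0,-2,0,0,0,1]
    - [0,0,0,0,0,0,1]
    - [0,0,0,0,0,0,1]

```text
clock: 30.65
tool_pos: [0.6261, -0.1551, 0.043]
eef_rot: [0.102, 0.995, -0.001, 0.001]
contact_force: [-2.3, -1.3, 6.1]
opening: 0.181
finger_force: 30.0
```

Run:
```python
from h import *
pose()
```

```text
t 30.6 tcp [ 626.1 -155.1   43. ] yaw 2.938 tilt [ 0.001 -0.002] op 0.18 F [-2.3 -1.3  6.1]
```

Call:
step_arm:
  series:
    - [0,0,-2,0,0,0,1]
    - [0,0,0,0,0,0,1]
    - [0,0,0,0,0,0,0.5]
    - [0,0,0,0,0,0,0.5]
    - [0,0,0,0,0,0,0.5]
    - [0,0,0,0,0,0,0.5]
    - [0,0,20,0,0,0,0.5]
    - [0,0,40,0,0,0,0.4]
    - [0,0,45,0,0,0,0.2]
    - [25,0,40,0,0,0,0.2]
    - [25,0,0,0,0,0,0.2]
    - [0,0,0,0,0,0,0.2]
    - [0,0,0,0,0,0,0.2]

```text
clock: 31.95
tool_pos: [0.6758, -0.1544, 0.1854]
eef_rot: [0.101, 0.995, -0.0, 0.0]
contact_force: [-0.0, -0.5, -0.3]
opening: 0.8
finger_force: 0.0
```

Run:
```python
from h import *
pose();im,d,K,T=snap("wrist"); P=pts(d,K,T); print("bar"); comps(P,.056,.075,100); print("disc"); comps(P,.030,.038,100); cv2.imwrite("pics/w10.png",im)
im,d,K,T=snap("top"); cv2.imwrite("pics/top1.png",cv2.resize(im[130:300,120:520],None,fx=2,fy=2))
```

```text
t 31.9 tcp [ 675.8 -154.4  185.4] yaw 2.939 tilt [ 0.001 -0.001] op 0.80 F [-0.  -0.5 -0.3]
bar
px [306. 139.] n 1098 rect [ 627.4 -155. ] [15.6 55. ] 78.1 circ [ 627.4 -154.8] 28.0 mean [ 626.4 -154.4] z [64.4 66.2 67.5]
disc
px [35. 76.] n 640 rect [ 523.6 -392.1] [ 4.4 73.3] 80.3 circ [ 523.4 -393.5] 36.6 mean [ 522.4 -391.8] z [30.4 34.3 37.7]
px [605.  65.] n 430 rect [621.4 133.6] [22.5 50.6] 85.0 circ [622.3 144.3] 25.3 mean [620.3 129. ] z [30.4 34.1 37.6]
px [622.  65.] n 112 rect [622.8 143.6] [ 8.1 15.3] 87.2 circ [623. 147.] 7.7 mean [622.5 143. ] z [31.8 35.2 37.7]
px [177. 114.] n 882 rect [ 581.5 -274.6] [31.7 30.2] 76.6 circ [ 582.  -274.8] 16.0 mean [ 581.6 -273.9] z [32.8 34.5 35.8]
px [307. 134.] n 2160 rect [ 626.8 -154.5] [63.4 61.2] 77.9 circ [ 627.6 -154.6] 31.9 mean [ 625.8 -153.9] z [35.3 36.4 37.6]
px [525. 263.] n 213 rect [819.9  63.5] [61.6 10.1] 86.4 circ [824.3  63.3] 30.8 mean [818.2  59.5] z [30.4 33.8 37.7]
```

View pics/w10.png

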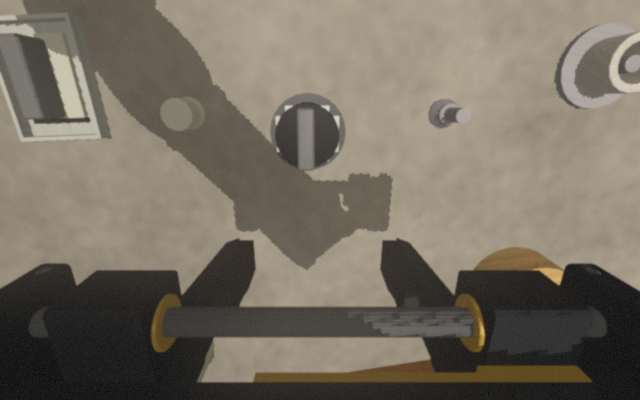

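View pics/top1.png

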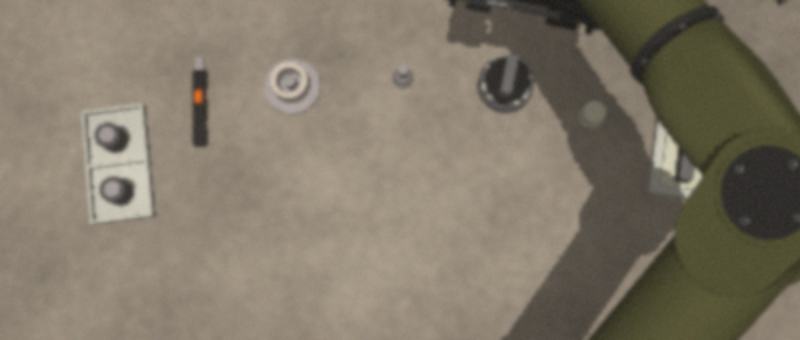

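The disc top is at 36.4 mm and the bar top at 66.2 mm. That matches the disc lying on the 24 mm pads (expected 36 and 66), so the plug is level with both lugs fully in the notches. Magnets, roll and squeegee are also in place, and the gripper is clear.

```bash
python3 -c "
from plant import r
print(r.finish_job())"
```

```text
the job is handed in; nothing more can be done
None
```

The job is handed in after about 32 s of arm time: both magnets, the squeegee, the tape roll and the core plug were placed in the order asked, each checked in the cameras after release, with the gripper clear of everything.

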